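# Fold back the optics bay's bifold door and clip it open

### The arm

A 7-joint arm with a two-finger parallel gripper is mounted at the origin on a cart in front of the work surface, level with it; the furniture and walls round the work are solid. World frame = base frame: x ahead of the robot, y to its left, z up, the work surface at z = 0. Lengths are in m, angles in rad, forces in N, time in s.
With the tool pointing down it reaches from about 0.4 to 0.85 m from the base axis. Payload 10.4 kg.
Tool frame: the origin (TCP) lies midway between the tips of the shut fingers; the grasp point (between the pads) lies 19 mm behind it; y points along the fingers, x is the direction in which the jaws open and shut, and the axes are right-handed (so a half turn about y gives the same grasp; the last joint's range is limited). The gripper opens to 87 mm and grips with 3 to 60 N. Pads are 19 mm wide; open, the fingers measure 117 mm over their backs; the gripper's body (75 mm by 190 mm) begins 51 mm behind the grasp point.
Start: joints at [-1.272, 0.332, -0.065, 1.46, 0.022, 1.35, -0.088], TCP at [0.198, 0.593, 0.223] pointing down, gripper open.
Joint ranges: [-2.6, 2.6], [-0.5, 2.12], [-1.47, 1.34], [0.16, 2.42], [-1.27, 4.41], [0.06, 2.06], [-2.6, 2.6]. Speed limits (rad/s): [2.22, 2.22, 2.79, 2.79, 3.14, 3.14, 3.14].

### API

Orientations are given as a unit quaternion [x, y, z, w].
In Python, from station import r, effector, kinematics, status, cams gives the robot as it stands. The module is installed in compiled form; this text tells all that it offers. Calls block until the motion is done:
- r.move_pose(position, orientation): joint-space move of the TCP to a pose.
- r.movel(position, rot=None, v=0.15): straight line of the TCP; rot=None keeps the orientation; v is the mean speed in m/s.
- r.move_j(angles): joint-space move.
- effector.move_gripper(opening, grasp_force=None): finger opening in m; grasp_force is the grip in N (None keeps the last); returns when the fingers have stopped.
- r.hold(seconds).
- kinematics.solve_ik(position, orientation): joint angles nearest the present ones, or None.
- status.observe(): the state.
- cams.capture(name): name is "side" or "top" or "wrist"; returns a dict with "img" (420x560x3 uint8, red, green, blue), "fx", "fy", "cx", "cy" (pixels), "k1" (the pictures are not rectified: a ray, as slopes to the right and down, at radius r is drawn at 1 + k1 r^2 times it, then the intrinsics apply), "R" (3x3) and "t" (3): a world point X has camera coordinates R X + t. Camera axes: x right, y down, z forward; pixel columns grow to the right and rows downward; lengths in m; the calibration is good to about 2 mm. A picture is of the moment at which its call begins. There is no depth.
A pose or a line that the arm cannot do raises r.MotionError and nothing moves.
- r.sign_off(): hands the job in, once; it reports no verdict.
The state is a dict: "time": time; "joints": joint angles; "joint_vel": joint speeds; "effort": joint torques, N m; "ee_pos": TCP position; "ee_rot": TCP orientation; "contact_force": force on the tool from outside, world axes, zero at the start; "moment": the same for the moment, N m; "finger_gap": finger opening in m.
Only numpy, scipy, OpenCV 4.12 (cv2) and the standard library are available. Lean on these libraries where they do the work, as an engineer would, in place of code of your own. Each camera call takes 0.05 s, during which the arm holds its last target.

### The job

Open the small bay's bifold door completely: push it in at the fold, then bring the folded panels across against the hinged side until the trolley's tongue snaps fully home into the sprung clip and holds the door open. Be gentle with the bay and its door, never forcing them, and do not disturb the mirror mount in the bay, the round tin or the vial block.

Things in the scene. Friction and masses are not known exactly. Their poses are not given: they have to be found in the camera images.
- bay: Open-topped optics bay, fixed. Aluminium base plate 190 x 270 mm, 12 mm thick; grey walls left, right, back, top z = 92 mm; inner faces at y = +122, -122, x = +80 mm. Origin at worktop height, 5 mm behind the plate's middle; x from open front to back wall, y to the hinged (left) side, z up. Lengths below are mm in this frame. No roof or lintel: reach in from above.
- door (a joint): Angle t (rad) of the first panel, hinged to the bay at the jamb pin x = -60, y = 110: 0 closed, 1.50 end stop. Fold is at x = -60 + 100 sin t, y = 110 - 100 cos t; guided edge of the second panel at x = -60, y = 110 - 200 cos t. Both panels dark, 100 wide, z 26 to 104. Light friction, stays where left. Near closed only a push inward at the fold moves it, not a sideways one.
- leaf: Second panel, same size, 8 thick; origin at worktop height under the fold, x = 0 is its front face, it extends along its own -y to the guided edge 100 away. The door folds only into the bay: from the front the panels form a V whose point moves inward and which narrows: a finger left in it jams hard from about 0.75 rad on. Both panels' thickness lies on the outside of the V.
- fold_top (a point): Top of the fold hinge's upright steel barrel, 10 mm diameter, z = 104; moves with the door.
- guided_top (a point): Top of the guided outer edge of the second panel, z = 104; moves with the door along x = -60.
- jamb_top (a point): Top end of the jamb hinge pin, z = 104, fixed in the bay.
- tongue (a point): Centre of the rounded head (11 mm diameter, 18 tall) of a thin steel tongue on the black trolley, pointing to the clip (+y). The trolley (24 x 24, top z = 45) runs with the guided edge on a track at x = -78, in front of the door; the head is 18 in front of that edge and 16 to its +y side.
- clip_seat (a point): Where the head lies when home, behind the noses (4 mm apart, top z = 46) of two steel leaf springs at the track's left end. They part as the head enters: resistance starts about 15 mm before home (door angle about 1.425), peaks at about 6 to 14 N along the track, is gone about 1 mm before home. At home there is a hard stop: feel for it and stop pushing.
- mirror_mount_mid (a point): Middle of the black mirror mount (39 x 44 x 44 mm) standing loose on the bay's floor at the back right: bystander.
- screw_tin_mid (a point): Middle of the round tin (63 mm diameter, 32 tall) left of the bay: bystander.
- vial_block_mid (a point): Middle of the white vial block (36 x 96 x 22 mm) right of the bay: bystander.

How it is judged:
On the way:
1. the door has been pushed in at the fold to 0.45 rad or more (value of joint door above 0.45 rad), for 0.1 s.
At the end, for the whole second after the job is handed in: The door is fully folded (over 1.475 rad) and at rest, the tongue's head is past the clip's noses, within 4 mm of its seat; mirror mount, tin and vial block are within 15 mm of where they stood (value of joint door above 1.475 rad and horizontal distance between tongue and clip_seat below 0.004 m and linear speed of leaf below 0.02 m/s and distance of each of mirror_mount_mid, screw_tin_mid, vial_block_mid from where it was at the start of the episode below 0.015 m); the robot touches nothing.
It fails at once if the bay or its door is forced: the robot presses on it with more than 40 N (contact force between any of the fingers, the arm and bay above 40 N).
It fails at once if the mirror mount, the tin or the vial block is pushed away by more than 15 mm (distance of any of mirror_mount_mid, screw_tin_mid, vial_block_mid from where it was at the start of the episode above 0.015 m).
It also fails if it takes over 56 s, if anything falls off the work surface, if the arm or the gripper's body presses on something with over 40 N, if the wrist force passes 120 N, or if a joint passes its speed limit or range.

## Working session

There is one attempt and no reset: what is moved stays moved. The work goes in short steps, each a Python script; the robot and the scene stay as the last script left them, time stands still between calls to the robot, and variables do not carry over. Pictures are saved under pics/ and viewed, and the job is handed in when it is done.

```bash
mkdir -p pics; ls
python3 - <<'E'
from station import r, effector, kinematics, status, cams
import cv2
s=status.observe(); print(s['time'],s['ee_pos'],s['ee_rot'],s['contact_force'],s['finger_gap'])
for n in ['side','top','wrist']:
    c=cams.capture(n); cv2.imwrite(f'pics/{n}0.png',c['img'][:,:,::-1]); print(n,c['fx'],c['fy'],c['cx'],c['cy'],c['k1'],c['R'],c['t'])
E
```

```text
pics
0.0 [0.19757305 0.59254569 0.22173422] [ 0.57396346  0.41304668 -0.41382657 -0.57332884] [-0.0705706   0.40552506  0.22334166] 0.08688535755015665
side 489.89405683463605 489.89405683463605 276.7264456670479 204.91418587184702 -0.17380780533695608 [[ 0.91446422 -0.40406013 -0.02214954]
 [-0.2217633  -0.45460417 -0.86264482]
 [ 0.33849111  0.79376978 -0.50532496]] [-0.47490606  0.21705001  0.75636758]
top 402.0552189009856 402.0552189009856 283.6657461972903 205.97453539155632 -0.015735997210718115 [[ 2.92789619e-02 -9.99571162e-01  4.84028890e-04]
 [-9.82064732e-01 -2.88563962e-02 -1.86322759e-01]
 [ 1.86256824e-01  4.97998926e-03 -9.82488471e-01]] [0.05461672 0.56472266 0.84967779]
wrist 372.2150950883024 372.2150950883024 275.5626337346624 215.63017338805653 -0.03374019764948004 [[ 3.16114037e-01  9.48721073e-01  4.91439508e-04]
 [ 9.18543471e-01 -3.06188383e-01  2.50053126e-01]
 [ 2.37381143e-01 -7.85938946e-02 -9.68231993e-01]] [-0.62463802 -0.03036416  0.38835963]
```

View pics/top0.png

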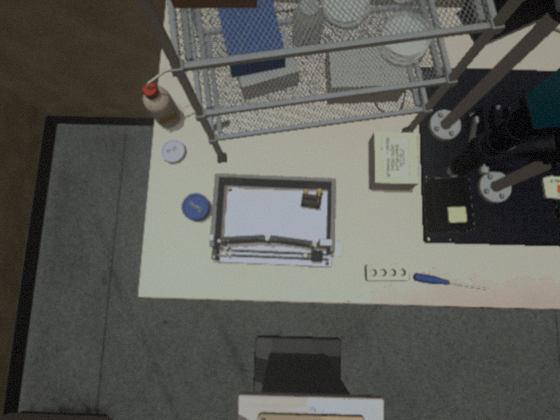

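View pics/side0.png

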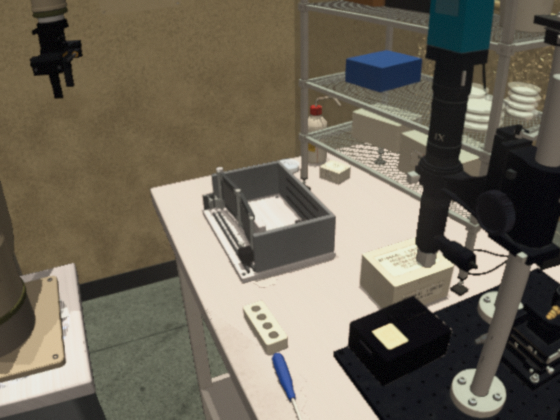

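View pics/wrist0.png

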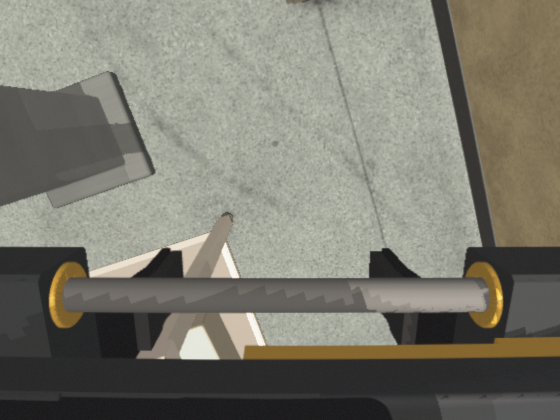

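The top view shows the bay at about cols 212–335, rows 177–266. The blue tin is at (196,207), the vial block at (388,273) and the mirror mount at (312,197). The door is at about rows 235–245 and slightly ajar or closed. I'll zoom in.

Run:
```python
import cv2
a=cv2.imread('pics/top0.png')[165:285,180:350]
cv2.imwrite('pics/top0z.png',cv2.resize(a,None,fx=4.6,fy=4.6,interpolation=cv2.INTER_CUBIC))
a=cv2.imread('pics/side0.png')[150:285,190:350]
cv2.imwrite('pics/side0z.png',cv2.resize(a,None,fx=4.4,fy=4.4,interpolation=cv2.INTER_CUBIC))
```

```text
(no output)
```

View pics/top0z.png

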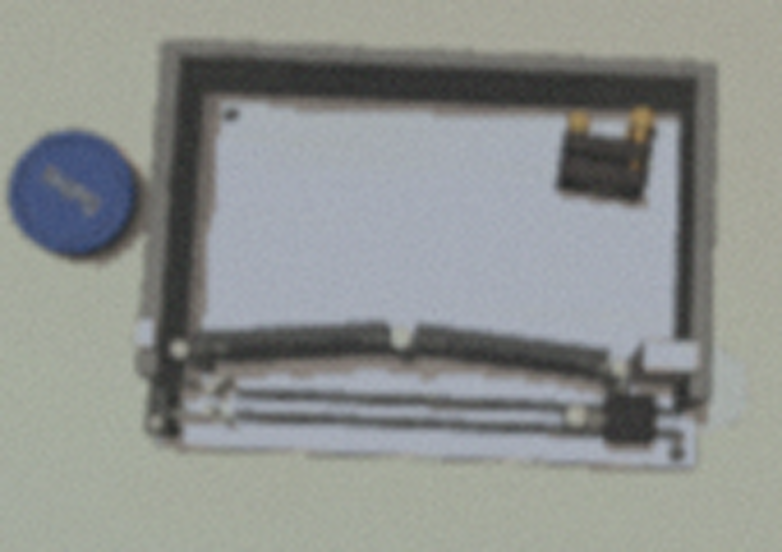

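View pics/side0z.png

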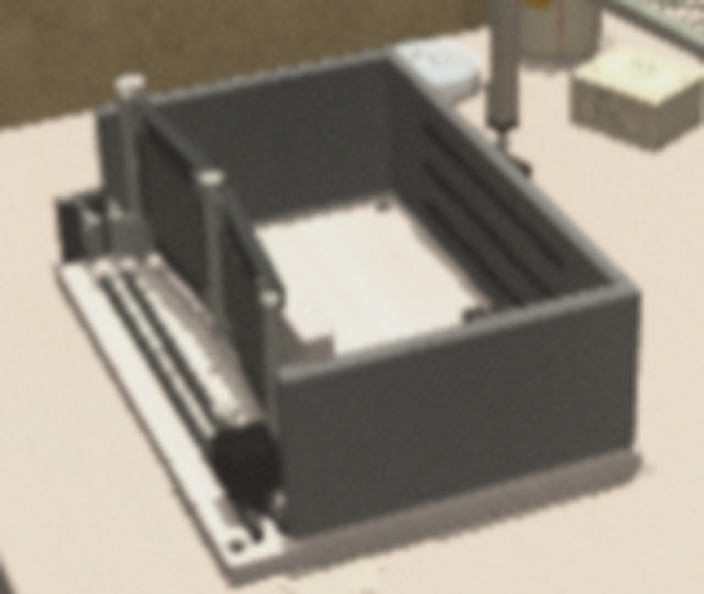

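The top zoom shows the three pin tops at jamb (179,347), fold (402,335) and guided (618,368). The side zoom shows the same three at (131,84), (210,178) and (269,297). I'll cast rays for these.

```bash
cat > h.py <<'E'
import numpy as np, cv2
def ray(c,uv):
    K=np.array([[c['fx'],0,c['cx']],[0,c['fy'],c['cy']],[0,0,1.]])
    p=cv2.undistortPoints(np.array([[uv]],float),K,np.array([c['k1'],0,0,0,0.]),).ravel()
    R=np.array(c['R']);d=R.T@np.array([p[0],p[1],1.]);o=-R.T@np.array(c['t']);return o,d/np.linalg.norm(d)
def plane(c,uv,z):
    o,d=ray(c,uv);return o+d*(z-o[2])/d[2]
def tri(c1,u1,c2,u2):
    o1,d1=ray(c1,u1);o2,d2=ray(c2,u2)
    st=np.linalg.lstsq(np.c_[d1,-d2],o2-o1,rcond=None)[0]
    a=o1+d1*st[0];b=o2+d2*st[1];return (a+b)/2,np.linalg.norm(a-b)
def unz(p,f,ox,oy): return ((p[0]+.5)/f-.5+ox,(p[1]+.5)/f-.5+oy)
E
python3 - <<'E'
from station import cams
from h import *
t=cams.capture('top');s=cams.capture('side')
P={'jamb':((179,347),(131,84)),'fold':((402,335),(210,178)),'guid':((618,368),(269,297))}
Q={}
for k,(a,b) in P.items():
    a=unz(a,4.6,180,165);b=unz(b,4.4,190,150)
    print(k,plane(t,a,.104).round(4),plane(s,b,.104).round(4),tri(t,a,s,b)[0].round(4),round(tri(t,a,s,b)[1],4))
    Q[k]=(plane(t,a,.104)+plane(s,b,.104))[:2]/2
for i,j in [('jamb','fold'),('fold','guid'),('jamb','guid')]: print(i,j,np.linalg.norm(Q[i]-Q[j]), Q[i]-Q[j])
# corners
for n,p,z in [('wallBL',(163,42),.092),('wallBR',(715,63),.092),('wallFL',(136,375),.092),('plateFL',(180,445),.012),('plateFR',(694,467),.012),('mirror',(605,165),.044),('tin',(73,192),.032)]:
    print(n,plane(t,unz(p,4.6,180,165),z).round(4))
print('vial',plane(t,(388,273),.022))
E
```

```text
jamb [0.477  0.2045 0.104 ] [0.4831 0.2136 0.104 ] [0.4782 0.2032 0.1094] 0.0036
fold [0.4854 0.1037 0.104 ] [0.4852 0.107  0.104 ] [0.4847 0.1037 0.1058] 0.0011
guid [0.4734 0.0056 0.104 ] [0.4726 0.0021 0.104 ] [0.4736 0.0054 0.1019] 0.0002
jamb fold 0.10382754647053408 [-0.00530312  0.10369203]
fold guid 0.10225253457524082 [0.0123763  0.10150078]
jamb guid 0.2053146785968242 [0.00707318 0.20519281]
wallBL [0.6226 0.2226 0.092 ]
wallBR [ 0.62  -0.039  0.092]
wallFL [0.4648 0.2254 0.092 ]
plateFL [0.4372 0.2163 0.012 ]
plateFR [ 0.4339 -0.0397  0.012 ]
mirror [0.5791 0.0091 0.044 ]
tin [0.56  0.274 0.032]
vial [ 0.42182253 -0.16850274  0.022     ]
```

```bash
cat >> h.py <<'E'
from scipy.spatial.transform import Rotation as Ro
YAW=-0.014
X=np.array([np.cos(YAW),np.sin(YAW)]);Y=np.array([-np.sin(YAW),np.cos(YAW)])
ORG=np.array([.477,.2045])+.060*X-.110*Y
def W(x,y,z): # bay mm -> world m
    return np.r_[ORG+X*x/1000+Y*y/1000,z/1000]
def B(p): d=np.array(p)[:2]-ORG; return d@X*1000,d@Y*1000
def quat(sgn=1): # jaw along bay x, tool y down
    x=np.r_[X,0]*sgn; y=np.array([0,0,-1.]); return Ro.from_matrix(np.c_[x,y,np.cross(x,y)]).as_quat()
E
python3 - <<'E'
from station import *
from station import r, effector, kinematics, status, cams
from h import *
print(Ro.from_quat(status.observe()['ee_rot']).as_matrix().round(2))
j0=np.array(status.observe()['joints'])
for sg in (1,-1):
  for p in [(-95,12,200),(-95,12,60),(-25,25,60),(-60,-95,200),(-60,-95,60),(-60,75,60)]:
    j=kinematics.solve_ik(W(*p),quat(sg)); print(sg,p,W(*p).round(3),None if j is None else np.round(j,2))
E
```

```text
[[ 0.32 -0.   -0.95]
 [ 0.95 -0.    0.32]
 [-0.   -1.   -0.  ]]
1 (-95, 12, 200) [0.441 0.107 0.2  ] [-0.79 -0.06  0.44  1.94  0.03  1.25 -0.37]
1 (-95, 12, 60) [0.441 0.107 0.06 ] [-0.76  0.12  0.45  2.1  -0.07  0.93 -0.29]
1 (-25, 25, 60) [0.511 0.119 0.06 ] [-0.71  0.28  0.45  1.93 -0.15  0.96 -0.2 ]
1 (-60, -95, 200) [ 0.474 -0.     0.2  ] [-0.73 -0.02  0.64  1.9   0.01  1.25 -0.11]
1 (-60, -95, 60) [ 0.474 -0.     0.06 ] [-0.7   0.19  0.66  2.06 -0.14  0.94  0.02]
1 (-60, 75, 60) [0.477 0.17  0.06 ] [-0.79  0.24  0.39  1.97 -0.11  0.95 -0.35]
-1 (-95, 12, 200) [0.441 0.107 0.2  ] None
-1 (-95, 12, 60) [0.441 0.107 0.06 ] [ 0.77  0.37 -1.22  2.03  0.41  1.02  2.47]
-1 (-25, 25, 60) [0.511 0.119 0.06 ] [ 0.68  0.61 -1.24  1.86  0.63  1.15  2.34]
-1 (-60, -95, 200) [ 0.474 -0.     0.2  ] None
-1 (-60, -95, 60) [ 0.474 -0.     0.06 ] [ 1.07  0.57 -1.38  1.98  0.63  1.12  2.55]
-1 (-60, 75, 60) [0.477 0.17  0.06 ] [ 0.6   0.55 -1.24  1.91  0.58  1.11  2.26]
```

Run:
```python
from station import r, effector, kinematics, status, cams
from h import *
effector.move_gripper(0.0,20)
r.move_pose(W(-95,11,190),quat())
s=status.observe();print(s['time'],B(s['ee_pos']),s['ee_pos'],s['contact_force'],s['finger_gap'])
r.movel(W(-95,11,62),v=.15)
s=status.observe();print(s['time'],B(s['ee_pos']),s['ee_pos'],s['contact_force'])
for n in ['side','top']:
    c=cams.capture(n); cv2.imwrite(f'pics/{n}1.png',c['img'][:,:,::-1])
a=cv2.imread('pics/top1.png')[165:285,180:350]
b=cv2.imread('pics/side1.png')[150:285,190:350]
cv2.imwrite('pics/z1.png',np.hstack([cv2.resize(a,(400,282)),cv2.resize(b,(400,282))]))
```

```text
3.7417 (np.float64(-95.01680662228335), np.float64(12.257917416849539)) [0.44061828 0.10725772 0.19005421] [ 1.28692089 -0.21822718 -0.01359519] 0.0005177861635884094
4.7417 (np.float64(-94.47179029861616), np.float64(11.233823351570184)) [0.44114891 0.10622609 0.0626659 ] [-0.25238078  1.0440865  -0.19747185]
```

View pics/z1.png

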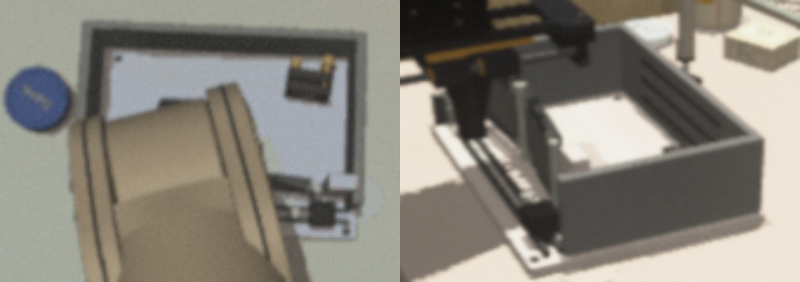

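The finger at side (472,135) is lined up with the fold barrel at (520,120). I'll push in along the fold's arc.

Run:
```python
from station import r, effector, kinematics, status, cams
from h import *
f0=np.array(status.observe()['contact_force'])
def rep(tag):
    s=status.observe();f=np.array(s['contact_force'])-f0;b=B(s['ee_pos']);print(tag,round(s['time'],2),np.round(b,1),f.round(1));return f
for t in np.arange(0.0,0.63,0.06):
    x=-60+100*np.sin(t)-17-9.5*np.tan(t); y=110-100*np.cos(t)
    r.movel(W(x,y,62),v=.04)
    f=rep(round(t,2))
    if np.linalg.norm(f[:2])>20: print('stop');break
c=cams.capture('side'); cv2.imwrite('pics/side2.png',c['img'][:,:,::-1])
c=cams.capture('top'); cv2.imwrite('pics/top2.png',c['img'][:,:,::-1])
a=cv2.imread('pics/top2.png')[165:285,180:350]
b=cv2.imread('pics/side2.png')[150:285,190:350]
cv2.imwrite('pics/z2.png',np.hstack([cv2.resize(a,(400,282)),cv2.resize(b,(400,282))]))
```

```text
0.0 5.44 [-77.    9.9] [ 1.2 -0.   0.6]
0.06 5.72 [-71.4  10.2] [-0.2  0.2  0.7]
0.12 6.01 [-65.9  10.7] [-0.5 -0.7 -0.8]
0.18 6.29 [-60.5  11.7] [ 0.3 -0.6 -0.3]
0.24 6.58 [-55.2  13. ] [ 0.2 -0.8 -0. ]
0.3 6.86 [-50.1  14.6] [-0.1  0.7  0.5]
0.36 7.14 [-45.   16.6] [0.9 0.2 0.3]
0.42 7.42 [-40.2  18.9] [ 1.  -0.1 -0.1]
0.48 7.71 [-35.5  21.5] [0.8 0.1 0.3]
0.54 7.99 [-31.   24.4] [-0.8 -0.1  0.2]
0.6 8.28 [-26.8  27.7] [ 0.   0.  -0.2]
```

View pics/z2.png

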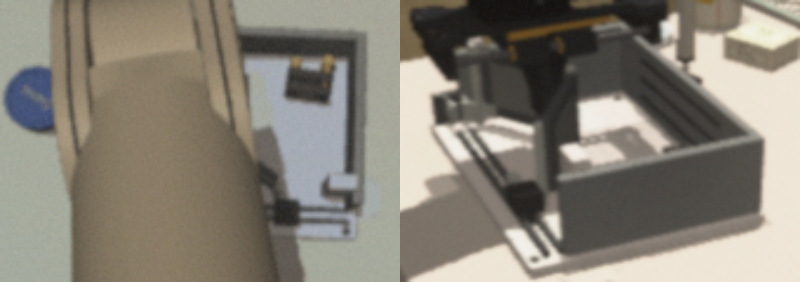

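The trolley has shifted from about (320,212) to (287,212) in the zoom, roughly 29 mm, so t≈0.55. I'll push slightly further for margin, then back out the way the finger came and move to the guided edge.

Run:
```python
from station import r, effector, kinematics, status, cams
from h import *
f0=np.array(status.observe()['contact_force'])
for t in (.64,.68):
    r.movel(W(-60+100*np.sin(t)-17-9.5*np.tan(t),110-100*np.cos(t),62),v=.04)
    s=status.observe();print(np.round(B(s['ee_pos']),1),(np.array(s['contact_force'])-f0).round(1))
r.hold(.15)
r.movel(W(-110,20,62),v=.15)
r.movel(W(-110,20,180),v=.2)
r.movel(W(-75,-88,180),v=.2)
s=status.observe();print(s['time'],np.round(B(s['ee_pos']),1),(np.array(s['contact_force'])-f0).round(1))
for n in ['side','top']:
    c=cams.capture(n); cv2.imwrite(f'pics/{n}3.png',c['img'][:,:,::-1])
a=cv2.imread('pics/top3.png')[165:285,180:350]
b=cv2.imread('pics/side3.png')[150:285,190:350]
cv2.imwrite('pics/z3.png',np.vstack([cv2.resize(a,(425,300)),cv2.resize(b,(425,300))]))
```

```text
[-24.2  29.9] [-0.5  0.3  0.8]
[-21.6  32.5] [-0.9  0.6  1.2]
11.225 [-75.6 -87.1] [-0.3  0.5  0.8]
```

View pics/z3.png

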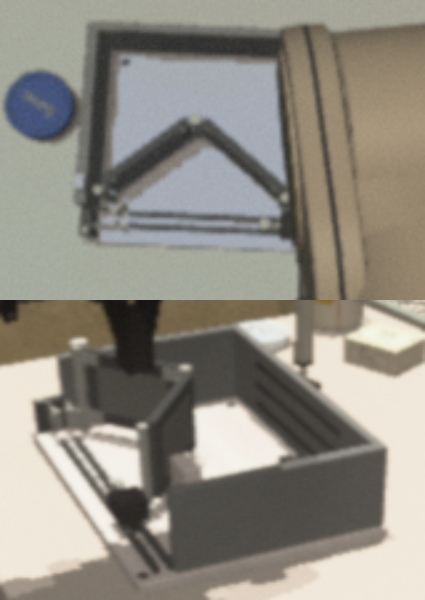

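At top-zoom scale the guided-to-jamb distance is about 156 mm, with the fold at (195,121), guided edge at (284,197) and jamb at (98,189). That gives t≈0.675, with the guided edge near y≈-46. I'll lower the finger just right of it and push along +y.

Run:
```python
from station import r, effector, kinematics, status, cams
from h import *
r.movel(W(-60,-73,180),v=.15)
f0=np.array(status.observe()['contact_force'])
r.movel(W(-60,-73,60),v=.12)
def rep():
    s=status.observe();f=np.array(s['contact_force'])-f0;print(round(s['time'],2),np.round(B(s['ee_pos']),1),round(s['ee_pos'][2]*1000,1),f.round(1));return f
f=rep()
if abs(f).max()<5:
  for y in range(-65,56,8):
    r.movel(W(-60,y,60),v=.06)
    f=rep()
    if np.linalg.norm(f[:2])>12: print('stop');break
for n in ['side','top']:
    c=cams.capture(n); cv2.imwrite(f'pics/{n}4.png',c['img'][:,:,::-1])
a=cv2.imread('pics/top4.png')[165:285,180:350]
b=cv2.imread('pics/side4.png')[150:285,190:350]
cv2.imwrite('pics/z4.png',np.vstack([cv2.resize(a,(425,300)),cv2.resize(b,(425,300))]))
```

```text
12.77 [-59.5 -73. ] 60.6 [ 0.3  0.1 -0.3]
13.05 [-59.8 -64.2] 60.3 [0.6 0.  0.5]
13.33 [-60.  -56.5] 60.0 [ 0.1 -0.6  0.3]
13.62 [-60.  -48.5] 60.0 [ 0.8 -0.4 -0.1]
13.9 [-60.  -40.5] 60.0 [ 1.1 -0.3  0.7]
14.18 [-60.  -32.5] 60.0 [ 1.1 -0.3  1.1]
14.47 [-60.  -24.4] 60.0 [0.8 0.6 0.7]
14.75 [-60.  -16.4] 60.0 [0.2 0.3 0.8]
15.03 [-60.   -8.5] 60.0 [0.5 0.1 0.2]
15.32 [-60.   -0.5] 60.0 [ 0.9  0.9 -0.4]
15.6 [-60.    7.5] 60.0 [ 1.7  0.2 -0.1]
15.88 [-60.   15.6] 60.0 [ 1.3 -0.4  0.3]
16.17 [-60.   23.5] 60.0 [1.1 0.5 1.2]
16.45 [-60.   31.6] 60.0 [ 1.  -0.3  0.4]
16.73 [-60.   39.6] 60.0 [ 0.4  0.2 -0.3]
17.02 [-60.   47.5] 60.0 [ 0.9 -0.   0.4]
17.3 [-60.   55.6] 60.0 [ 0.1 -0.2  1.2]
```

View pics/z4.png

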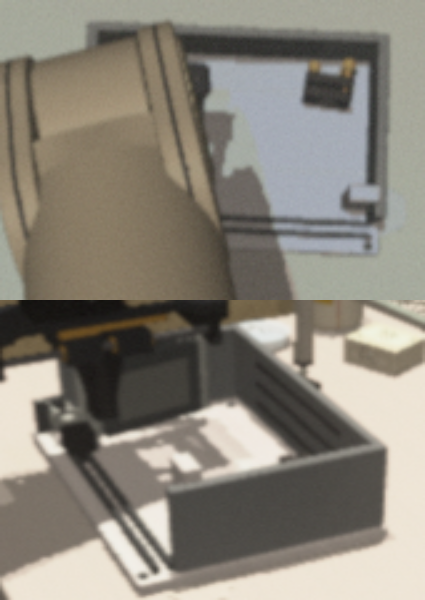

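The panels have moved across. In the side zoom the trolley is at (78,437), just short of the clip, and the mirror mount looks untouched. Next I'll push into the clip in fine steps.

Run:
```python
from station import r, effector, kinematics, status, cams
from h import *
f0=np.array(status.observe()['contact_force'])
def rep():
    s=status.observe();f=np.array(s['contact_force'])-f0;print(round(s['time'],2),np.round(B(s['ee_pos']),1),f.round(1));return f
peak=0;snapped=False
y=56.
while y<92:
    y+=1.0
    r.movel(W(-60,y,60),v=.025)
    f=rep(); fy=-f@np.r_[Y,0]
    peak=max(peak,fy)
    if fy>22: print('stop hi');break
    if peak>5 and fy<2.5: snapped=True
    if snapped and fy>6: print('hard stop');break
s=status.observe();print(s['time'],peak,snapped)
```

```text
17.65 [-60.   57.1] [ 1.1  1.2 -1.3]
17.9 [-60.  58.] [ 1.2 -0.2 -0.8]
18.15 [-60.   59.1] [ 0.3  1.  -0.7]
18.4 [-60.   60.1] [ 0.4  0.5 -0.2]
18.65 [-60.   61.1] [ 0.1  0.4 -1.2]
18.9 [-60.   62.1] [ 1.3  0.6 -0.3]
19.15 [-60.   62.7] [ 0.4 -1.9  0.1]
19.4 [-60.   63.2] [ 0.4 -4.3  1.4]
19.65 [-60.   63.6] [-0.7 -6.3  2.6]
19.9 [-60.1  64.1] [-0.9 -9.2  4.4]
20.15 [-60.1  64.7] [-0.8 -9.3  5.3]
20.4 [-60.1  65.5] [ -1.6 -10.7   5.7]
20.65 [-60.1  66.4] [ -2.7 -11.2   5.4]
20.9 [-60.2  68.2] [-1.8 -7.5  3.9]
21.15 [-60.   71.4] [ 1.3  1.1 -1.1]
21.4 [-60.   72.5] [ 1.5 -0.3 -0.4]
21.65 [-60.   73.2] [ 0.8 -0.1 -0.5]
21.9 [-60.   74.1] [ 0.8 -0.3 -1.3]
22.15 [-60.   75.1] [ 1.6  1.4 -0.9]
22.4 [-60.   76.1] [1.9 1.  0.3]
22.65 [-60.   76.7] [ 1.  -1.   1.3]
22.9 [-60.   76.9] [ 0.2 -5.8  2.8]
23.15 [-60.  77.] [-0.3 -8.1  3.5]
hard stop
23.15 11.25927441977885 True
```

I felt resistance from y=62.3, a peak of 11 N, the snap at about 70, and a hard stop at 77. That is 15 mm from onset, as described. I'll retract and look.

Run:
```python
from station import r, effector, kinematics, status, cams
from h import *
r.movel(W(-60,45,60),v=.1)
r.movel(W(-60,45,190),v=.2)
r.movel(W(-80,-100,220),v=.25)
s=status.observe();print(s['time'],s['contact_force'])
for n in ['side','top']:
    c=cams.capture(n); cv2.imwrite(f'pics/{n}5.png',c['img'][:,:,::-1])
a=cv2.imread('pics/top5.png')[165:285,180:350]
b=cv2.imread('pics/side5.png')[150:285,190:350]
cv2.imwrite('pics/z5.png',cv2.resize(a,None,fx=4.6,fy=4.6,interpolation=cv2.INTER_CUBIC))
cv2.imwrite('pics/z5s.png',cv2.resize(b,None,fx=4.4,fy=4.4,interpolation=cv2.INTER_CUBIC))
```

```text
25.1917 [ 0.29274848  0.22901711 -0.82459961]
```

View pics/z5.png

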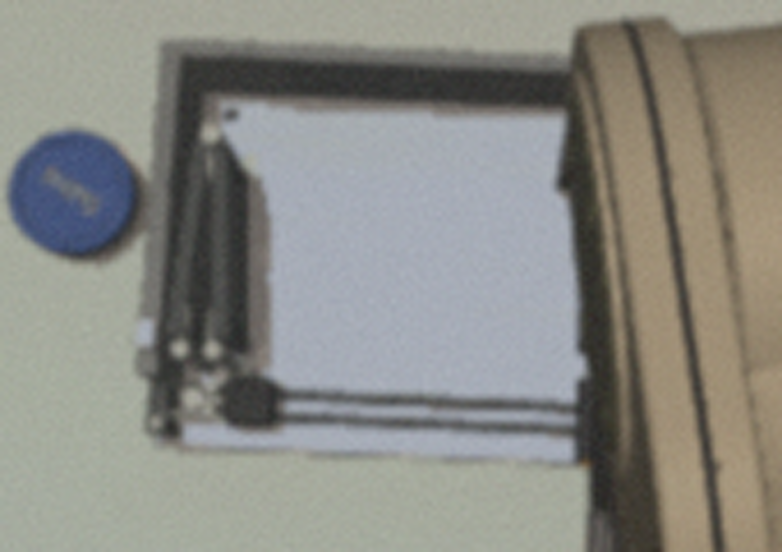

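View pics/z5s.png

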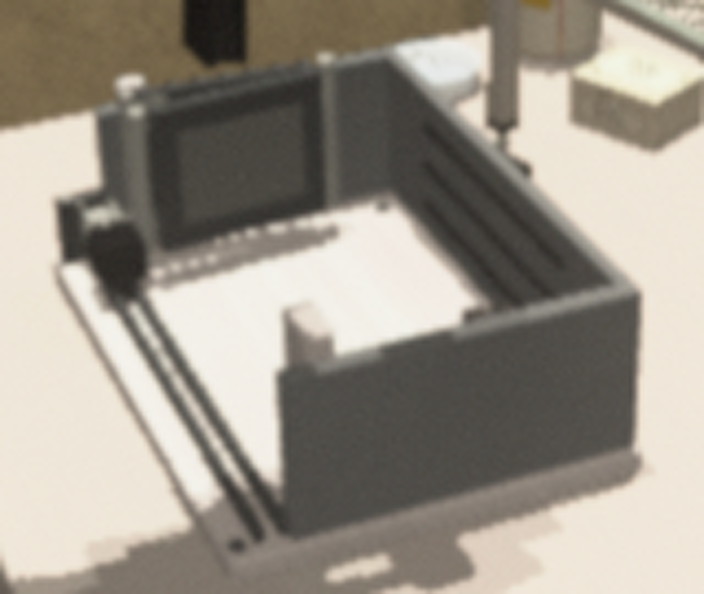

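The top zoom shows the folded panels against the left wall, with the guided top at (212,348), 15 mm from the jamb top at (179,347). The expected gap is 14.1 mm at 1.50 rad and 19 mm at 1.475. The trolley sits against the clip at (250,400) and the tin hasn't moved.

Run:
```python
from station import r, status
r.sign_off(); print(status.observe()['time'])
```

```text
the job is handed in; nothing more can be done
the job is handed in; nothing more can be done
```

The door is folded fully open with the tongue in the clip, and I handed the job in. The arm was clear of everything at about 25 s on the robot's clock.

- **Pushing in:** I pushed the door in at the fold to about 0.68 rad (measured from the pictures), then backed the finger out before it could jam.
- **Folding across:** I pushed the guided edge along +y. Resistance started at the expected place and peaked at about 11 N. It let go as the tongue snapped in, and I felt the hard stop 15 mm after the resistance began. I stopped pushing there at about 8 N.
- **Last checks:** After retracting, the guided-to-jamb gap measured about 15 mm. It should be 14.1 mm at the 1.50 rad end stop and 19 mm at 1.475, so the door passes, give or take about 1 mm. The tin is at the same pixels as at the start.
- **Not re-checked:** The arm hid most of the mirror mount in the final top view. It looked unmoved in the earlier pictures and nothing went near it. I did not re-measure the vial block or the tongue-to-seat distance; for the tongue I relied on the snap, the hard stop and the gap.

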